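# Roll-check a storage cell and catch it with the sprung slide

## Robot

A 6-joint arm with a two-finger parallel gripper is mounted at the origin on the work surface. World frame = base frame: x ahead of the robot, y to its left, z up, the work surface at z = 0. Lengths are in m, angles in degrees, forces in N, time in s.
With the tool pointing down it reaches from about 0.4 to 0.925 m from the base axis. Payload 3.4 kg.
Tool frame: the origin (TCP) lies on the centre line of the jaws, within the pads' length; the fingertips stand 25 mm ahead of it and the grasp point (between the pads) lies 6 mm ahead of it; y points along the fingers, x is the direction in which the jaws open and shut, and the axes are right-handed (so a half turn about y gives the same grasp; the last joint's range is limited). The gripper opens to 85 mm and grips with 20 to 120 N. Pads are 22 mm wide; open, the fingers measure 114 mm over their backs; the gripper's body (76 mm by 85 mm) begins 54 mm behind the grasp point. The pads swing forward as they close: fully open they stand 13 mm farther back than shut.
Start: joints at [71.247, 17.578, 86.31, -0, 76.112, -4.211], TCP at [0.144, 0.557, 0.256] pointing down, gripper open.
Joint ranges: [-179.03, 179.03], [-60, 130.46], [8.19, 133.38], [-81.62, 261.62], [5.75, 156.47], [-153.77, 153.77]. Speed limits (degrees/s): [147.25, 147.25, 180, 180, 180, 180].

## Interface

Orientations are given as a 3x3 rotation matrix whose columns are the frame's x, y, z axes.
In Python, from workcell import * gives the robot as it stands. The module is installed in compiled form; this text tells all that it offers.
- The arm moves only by the shell command python3 -m jog 'ROWS' [FORCE]. ROWS is JSON, a list that holds one entry, the list of rows, each a list of 7 numbers: the turn, a rotation vector about the tool's x, y, z in degrees, then the shift along the tool's x, y, z in cm, then the finger opening in cm, from 0 to 8.54. A call has 1 to 5 rows; each row is the pose to reach, as a shift and turn from the pose commanded when the call began, along the tool's axes at that moment; what a row does not reach only later rows make up. A row lasts 1/8 s, in which the tool goes at most 62.5 mm and 10.7 degrees, less where a joint would pass 70% of its speed; a pose out of reach is approached as far as the arm can. A call with a gripper value outside its range is refused whole. The fingers move at their own pace and stop on an object; FORCE is the grip in N (left out, the last holds). Time passes only in rows, so rows that repeat a pose let the fingers close. It gives the time, the measured TCP pose, the force and the opening at its end, in the units of the state.
- sense(): the state, without advancing time (a new reading comes with each control period).
- camera(name): name is "scene" or "top" or "wrist"; returns the picture (480x640x3 uint8, red, green, blue); there is no depth.
- get_calibration(name): a dict with "vertical_fov" (degrees; the focal length in pixels is half the picture's height over the tangent of half this angle, whatever the lens; pixels are square), "cx", "cy" (the principal point, pixels), "R" (3x3) and "t" (3): a world point X has camera coordinates R X + t. Camera axes: x right, y down, z forward; pixel columns grow to the right and rows downward; lengths in m; the calibration is good to about 2 mm. A picture is of the moment at which its call begins: read the wrist's pose just before it. get_calibration takes no time and is no camera call; for the wrist camera it gives the pose at the moment of the call.
- job_done(): hands the job in, once; it reports no verdict.
Trained networks look in the newest picture that a camera, given by its name, has taken for a name from the list of things; names that differ only in an ending like _2 or _b are one class to them, and where a whole thing is asked for, a point or a joint stands for the part that bears it (a point fixed in the world has none). Each returns a list of dicts, best first, with "score" (0 to 1); they miss things now and then, are a little off and sometimes report something else, mostly with a low value. They report only what shows in the picture. A call takes as long as a camera call. They do not tell look-alikes from the thing itself.
- search_frame(camera, name): "xyz" ([x, y, z] in m, in the coordinates of the camera as it stood for that picture, good to about 4 mm: the middle of the surface that is visible of it).
- tip_of(camera, name): "xyz" ([x, y, z] in m, in the coordinates of the camera as it stood for that picture, good to about 4 mm: a listed point, or the origin of a listed thing).
The state is a dict: "t": time; "joint_positions": joint angles; "joint_vel": joint speeds; "joint_torque": joint torques, N m; "eef_pos": TCP position; "orientation": TCP orientation; "contact_force": force on the tool from outside, world axes, zero at the start; "wrist_torque": the same for the moment, N m; "finger_gap": finger opening in m.
Only numpy, scipy, OpenCV 4.12 (cv2) and the standard library are available. Lean on these libraries where they do the work, as an engineer would, in place of code of your own. Each camera call takes 0.05 s, during which the arm holds its last target. There are 200 camera calls.

## Task

Roll-check the storage cell: press the black knob beside the ramp all the way down (it stays down) so that the stop pins drop and the cell rolls by itself under the gauge bridge. Then take the handle of the catch slide and move it along with the arriving cell, so that the cell meets the sprung pad softly (the pad never driven in more than about half its travel), and brake it smoothly down to the slide's lower end. Leave the slide fully at its lower end with the cell at rest against the pad, let go, never touch the cell itself, and leave the spare cell and the fuse block alone.

Things in the scene. Friction and masses are not known exactly. Their poses are not given: they have to be found in the camera images.
- ramp: Sloping aluminium roll-check ramp, fixed. Origin on the table under its middle; frame level, z up, y along the ramp pointing UPHILL (the cell rolls to -y), x across it, away from the robot at yaw 0. Flat deck 160 mm wide, y -335 to +315 mm; its top is 84 mm above the table at y = 260 mm and falls towards -y by the slope (see tilt). Side rims 15 mm high, 147 mm apart inside.
- tilt (a joint): How much steeper than nominal the ramp is set, rad: slope = 0.033 + tilt, tilt -0.004 to 0.004, about a line under the waiting cell (ramp y = 260 mm). It stays fixed during the run and does not give way.
- cell: Aluminium storage cell, 60 mm diameter, 138 mm long, 500 g (0.42 to 0.6). Origin at its centre, x along its axis; y, z turn as it rolls. Starts lying across the ramp at ramp y = 259 mm, centre 30 mm over the deck. Rolls without slip, speeding up by about 0.06 to 0.14 m/s each second; it reaches the waiting pad 1.8 to 2.9 s after release at about 0.2 m/s.
- knob_top (a point): Centre of the top face of the round black release knob (36 mm diameter, 14 mm thick, on an upright rod), at ramp x = -135, y = 45 mm, about 144 mm above the table; it moves down with the plunger. Press it from above.
- plunger (a joint): Travel of the release plunger, m: 0 = up (two pins 32 mm high on the deck block the cell), 0.037 = fully down (pins below the deck). The cell is freed only over the last 8 mm. Takes 4 to 6 N, no spring: it stays where it is left.
- bridge_exit (a point): Point on the deck, mid-width, at the downhill face of the steel gauge bridge (bridge: ramp y = 75 to 105 mm, 68 mm clear below, top 84 mm over the deck, posts out to ramp x = +-93 mm).
- handle (a point): Centre of the top of the catch slide's handle, a black upright block 20 mm along the ramp, 24 mm across and 50 mm high (its top 80 mm over the deck), at ramp x = -110 mm, y = -55 mm with the slide at 0. Grip it from above, fingers uphill and downhill of it. The face of the free pad is 35 mm uphill of this point, over the deck.
- slide (a joint): Position of the catch slide, m: 0 = upper end (at the start), grows downhill along the deck, 0.25 = lower end (hard stop). Friction about 2 N, no spring: it stays where it is left.
- pad (a joint): How far the catch slide's sprung pad is pushed in, m: 0 = free, 0.024 = bottomed; over 0.012 counts as a knock. Spring 35 N/m, light damping, plate 100 mm wide facing uphill, 20 to 54 mm above the deck. Meeting the cell at under 0.05 m/s relative speed stays below 0.010; a slide that stands still, over 0.015. The resting cell presses it in 1 to 4 mm.
- spare_cell: Bystander: an identical storage cell standing upright on the table, 60 mm diameter, 138 mm high. Origin at the centre of its underside.
- fuse_block: Bystander: black fuse block, 50 x 90 x 36 mm, lying on the table. Origin at the centre of its underside.
Not all that is in view belongs to the job. What is shaped like the cell but purple is not meant.

How it is judged (in metres and radians):
On the way:
1. the released cell has rolled by itself out from under the gauge bridge (value of joint plunger above 0.03 m and y of cell in the frame of ramp between -0.15 and 0.045 m and linear speed of cell above 0.08 m/s).
At the end, for the whole second after the job is handed in: The plunger is down (over 30 mm), the catch slide within 15 mm of its lower end (over 0.235 m) and the cell at rest (under 0.02 m/s) on the deck, lying across it (within 0.15 rad) against the pad (its centre 220 to 270 mm downhill of the ramp's middle, pad pushed in under 8 mm) (value of joint slide above 0.235 m and y of cell in the frame of ramp between -0.27 and -0.22 m and z of cell in the frame of ramp between 0.08 and 0.115 m and linear speed of cell below 0.02 m/s and angle between the x axis of cell and the x axis of ramp, either way round below 0.15 rad and value of joint plunger above 0.03 m and value of joint pad below 0.008 m); the robot touches nothing.
It fails at once if the cell is touched by the robot (contact force between any of the arm, the fingers and cell above 0.3 N).
It fails at once if the cell knocks the pad in by more than 12 mm (value of joint pad above 0.012 m).
It fails at once if the cell leaves the deck (z of cell in the frame of ramp above 0.14 m or z of cell in the frame of ramp below 0.07 m).
It fails at once if the spare cell is knocked over or shifted, or the fuse block shifted (angle between spare_cell's own z axis and vertical above 0.3 rad or distance of any of spare_cell, fuse_block from where it was at the start of the episode above 0.03 m).
It also fails if it takes over 34 s, if anything falls off the work surface, if the arm or the gripper's body presses on something with over 40 N, if the wrist force passes 120 N, or if a joint passes its speed limit or range.

## Working session

There is one attempt and no reset: what is moved stays moved. The work goes in short steps, Python scripts to look and compute and a shell command to move; the robot and the scene stay as the last step left them, time stands still between calls to the robot, and variables do not carry over. Pictures are saved under pics/ and viewed, about 8 in all and at most 12, crops included, and the job is handed in when it is done.

```bash
mkdir -p pics
cat > h.py <<'E'
from workcell import *
import numpy as np, cv2
def world(cam,p):
    c=get_calibration(cam); return np.array(c["R"]).T@(np.array(p)-np.array(c["t"]))
def pix(cam,X):
    c=get_calibration(cam); p=np.array(c["R"])@np.array(X)+np.array(c["t"]); f=240/np.tan(np.radians(c["vertical_fov"]/2))
    return np.round([c["cx"]+f*p[0]/p[2],c["cy"]+f*p[1]/p[2]],1)
def save(cam,n,img): cv2.imwrite(f"pics/{n}.png",img[:,:,::-1])
E
python3 - <<'E'
from h import *
np.set_printoptions(precision=4,suppress=True)
s=sense();print(s["t"],s["eef_pos"],s["orientation"],s["finger_gap"],s["contact_force"])
for c in["top","scene"]:
    im=camera(c);save(c,c+"0",im)
    for n in["ramp","cell","knob_top","bridge_exit","handle","spare_cell","fuse_block"]:
        print(c,n,[(round(d["score"],2),world(c,d["xyz"]),pix(c,world(c,d["xyz"]))) for d in tip_of(c,n)[:3]])
print(sense()["t"])
E
```

```text
0.0 [0.1442 0.556  0.2554] [[ 0.2511 -0.0007 -0.968 ]
 [ 0.968  -0.002   0.2511]
 [-0.0021 -1.      0.0002]] 0.08556206105874861 [-0.2657 -0.0092  0.4273]
top ramp [(0.8, array([0.6012, 0.0501, 0.0009]), array([297.9, 182.8])), (0.45, array([ 0.5484, -0.5335, -0.0001]), array([504.1, 207.1]))]
top cell [(0.91, array([0.5646, 0.3051, 0.1126]), array([197.8, 182.5])), (0.88, array([0.2525, 0.48  , 0.0311]), array([131.3, 302.7]))]
top knob_top [(0.51, array([0.4569, 0.0756, 0.1455]), array([284.3, 223.7]))]
top bridge_exit [(0.63, array([0.5903, 0.1193, 0.0784]), array([271.1, 178.4]))]
top handle [(0.74, array([ 0.4939, -0.0276,  0.1523]), array([326.1, 209.8]))]
top spare_cell [(0.67, array([ 0.5485, -0.5341,  0.0008]), array([504.4, 207. ]))]
top fuse_block [(0.58, array([0.4084, 0.5027, 0.0001]), array([132. , 245.8]))]
scene ramp [(0.67, array([ 0.5951,  0.0494, -0.0035]), array([299.5, 321.9]))]
scene cell [(0.93, array([0.2495, 0.4891, 0.0296]), array([516.4, 313.5])), (0.79, array([0.5689, 0.3016, 0.1168]), array([391.2, 354.2])), (0.57, array([0.4554, 0.077 , 0.1415]), array([342. , 263.5]))]
scene knob_top [(0.61, array([0.4532, 0.0797, 0.1386]), array([343.3, 264.1]))]
scene bridge_exit [(0.56, array([0.5897, 0.1197, 0.0778]), array([323. , 323.4]))]
scene handle [(0.6, array([ 0.4965, -0.0288,  0.1497]), array([298.1, 250.9])), (0.6, array([ 0.598 ,  0.0481, -0.0066]), array([298.4, 322.9]))]
scene spare_cell [(0.69, array([ 0.5451, -0.5346, -0.0003]), array([151.8, 196.4]))]
scene fuse_block [(0.89, array([ 0.4098,  0.5029, -0.0018]), array([487.9, 368.6])), (0.48, array([0.5677, 0.3002, 0.1148]), array([390.9, 353.7]))]
0.8
```

Run:
```python
from h import *
a=cv2.imread("pics/top0.png");b=cv2.imread("pics/scene0.png")
cv2.imwrite("pics/m0.png",np.hstack([cv2.resize(a[120:340,90:530],(800,400))]))
cv2.imwrite("pics/m1.png",cv2.resize(b[150:450,120:560],(800,545)))
np.set_printoptions(precision=4,suppress=True)
B=np.array([.598,.0498]);
for nm,P,Q in [("cell",[.567,.3035],[0,.259]),("knob",[.455,.0777],[-.135,.045]),("handle",[.495,-.028],[-.110,-.055]),("exit",[.590,.1195],[0,.075])]:
    d=np.array(P)-B; print(nm,np.degrees(np.arctan2(d[1],d[0])-np.arctan2(Q[1],Q[0])),np.hypot(*d),np.hypot(*Q))
# fit
P=np.array([[.567,.3035],[.455,.0777],[.495,-.028],[.590,.1195],[.598,.0498]]);Q=np.array([[0,.259],[-.135,.045],[-.11,-.055],[0,.075],[0,0]])
pc=P.mean(0);qc=Q.mean(0);H=(Q-qc).T@(P-pc);th=np.arctan2(H[0,1]-H[1,0],H[0,0]+H[1,1]);R=np.array([[np.cos(th),-np.sin(th)],[np.sin(th),np.cos(th)]])
t=pc-R@qc;print(np.degrees(th),t,P-(Q@R.T+t))
```

```text
cell 6.966526049842908 0.2555869519361268 0.259
knob 7.394950047407647 0.14569629370714957 0.14230249470757708
handle 10.500152057109327 0.12908074992035024 0.12298373876248843
exit 6.547620861514509 0.07015760828306507 0.075
6.898112911799119 [0.5974 0.0461] [[ 0.0007  0.0003]
 [-0.003   0.0032]
 [ 0.0002 -0.0062]
 [ 0.0016 -0.001 ]
 [ 0.0006  0.0037]]
```

View pics/m0.png

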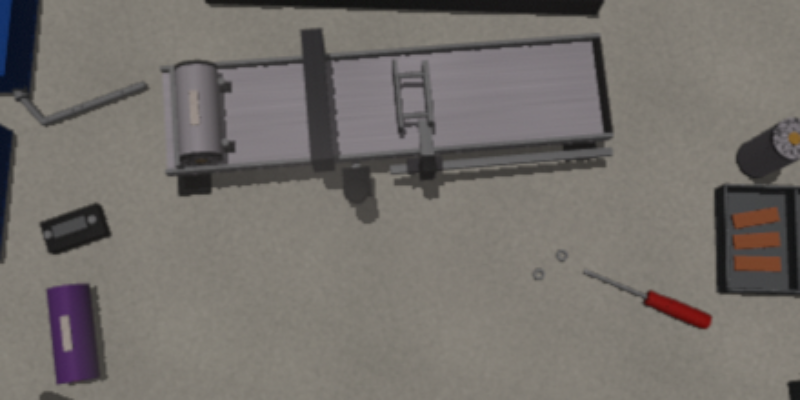

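View pics/m1.png

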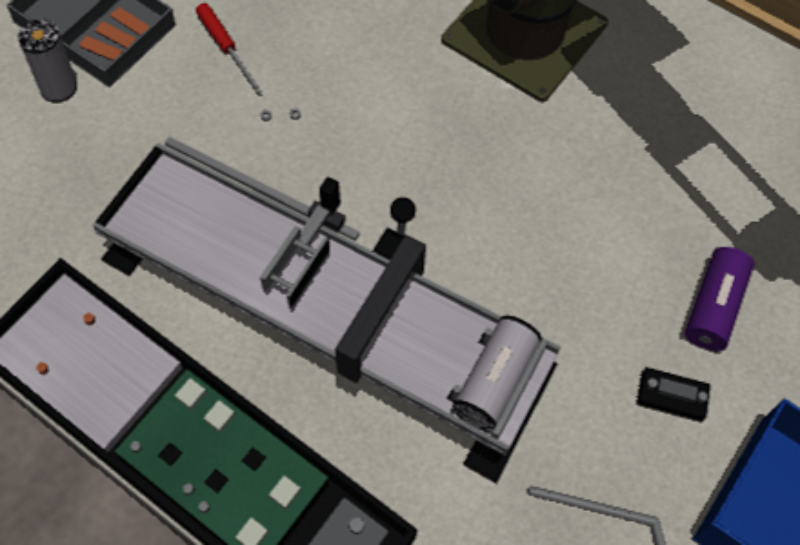

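The cell meant is the silver one lying on the ramp (top px 198,182). The purple one at (131,303) is the look-alike, and the upright one at (504,207) is the spare. The knob is at (284,224), just downhill of the bridge, and the handle at (326,210). I'll compute the hover over the knob with the jaws aligned to the ramp.

```bash
cat >> h.py <<'E'
from scipy.spatial.transform import Rotation as Ro
np.set_printoptions(precision=3,suppress=True)
TH=np.radians(6.9); T=np.array([.5974,.0461]); SL=.033
def rw(x,y): return T+np.array([np.cos(TH)*x-np.sin(TH)*y,np.sin(TH)*x+np.cos(TH)*y])
def goalR(th=None,sl=SL):
    th=TH if th is None else th
    X=np.array([-np.sin(th)*np.cos(sl),np.cos(th)*np.cos(sl),np.sin(sl)]);Z=np.array([-np.cos(th),-np.sin(th),0]);return np.c_[X,np.cross(Z,X),Z]
def row(p,Rg=None):
    s=sense();R0=np.array(s["orientation"]);Rg=goalR() if Rg is None else Rg
    return np.r_[np.degrees(Ro.from_matrix(R0.T@Rg).as_rotvec()),100*R0.T@(np.array(p)-s["eef_pos"])]
E
python3 - <<'E'
from h import *
print(goalR()); print(row([*rw(-.135,.018),.24]))
E
```

```text
[[-0.12  -0.004 -0.993]
 [ 0.992  0.033 -0.12 ]
 [ 0.033 -0.999  0.   ]]
[  0.353 -21.437  -1.863 -41.302   1.629 -43.443]
```

```bash
python3 -m jog '[[[0.35,-10,-1,-4.1,0.2,-4.3,4],[0.35,-21.4,-1.86,-8.3,0.3,-8.7,4],[0.35,-21.4,-1.86,-12.4,0.5,-13,4],[0.35,-21.4,-1.86,-16.5,0.7,-17.4,4],[0.35,-21.4,-1.86,-20.6,0.8,-21.7,4]]]' 30; python3 -c "
from h import *
print(row([*rw(-.135,.018),.24]))"
```

```text
t: 1.42
eef_pos: [0.3035, 0.3011, 0.2485]
orientation: [[-0.12, -0.003, -0.993], [0.992, 0.033, -0.12], [0.033, -0.999, -0.001]]
contact_force: [1.0, 0.9, 0.0]
finger_gap: 0.04
[  0.064  -0.011   0.014 -27.055  -0.03  -12.615]
```

```bash
python3 -m jog '[[[0,0,0,-5.4,0,-2.5,4],[0,0,0,-10.8,0,-5,4],[0,0,0,-16.2,0,-7.6,4],[0,0,0,-21.6,0,-10.1,4],[0,0,0,-27,0,-12.6,4]]]'
python3 - <<'E'
from h import *
im=camera("wrist");save("wrist","w0",im)
for n in["knob_top","handle"]:
    print(n,[(round(d["score"],2),world("wrist",d["xyz"]),pix("wrist",world("wrist",d["xyz"]))) for d in tip_of("wrist",n)[:2]])
s=sense();print(s["t"],s["eef_pos"],rw(-.135,.045),rw(-.11,-.055),s["contact_force"])
print(pix("wrist",[*rw(-.135,.045),.144]),pix("wrist",[*rw(-.11,-.055),.152]))
print(pix("wrist",np.array(s["eef_pos"])+np.array(s["orientation"])@[.027,.025,0]))
E
```

```text
t: 2.05
eef_pos: [0.461, 0.048, 0.2398]
orientation: [[-0.119, -0.003, -0.993], [0.992, 0.033, -0.119], [0.033, -0.999, -0.001]]
contact_force: [0.2, -0.4, 0.5]
finger_gap: 0.0402
knob_top [(0.73, array([0.462, 0.07 , 0.146]), array([354.2, 256.6]))]
handle [(0.76, array([ 0.496, -0.029,  0.155]), array([190.2, 299.3]))]
2.2 [0.462 0.047 0.239] [0.458 0.075] [ 0.495 -0.022] [0.24  0.376 0.106]
[357.2 253.2] [203.7 296.4]
[379.9 308.6]
```

View pics/w0.png

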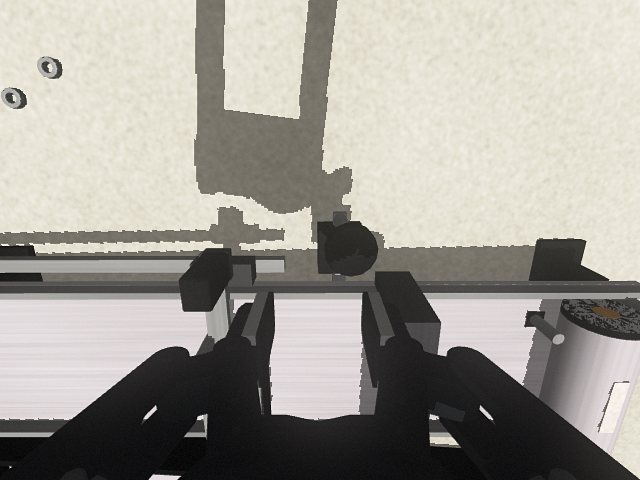

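Run:
```python
from h import *
a=cv2.imread("pics/w0.png")[200:340,160:400].astype(float)
a=255*(a/255)**0.4
cv2.imwrite("pics/w0c.png",cv2.resize(a.astype(np.uint8),(800,467),interpolation=cv2.INTER_CUBIC))
```

```text
(no output)
```

View pics/w0c.png

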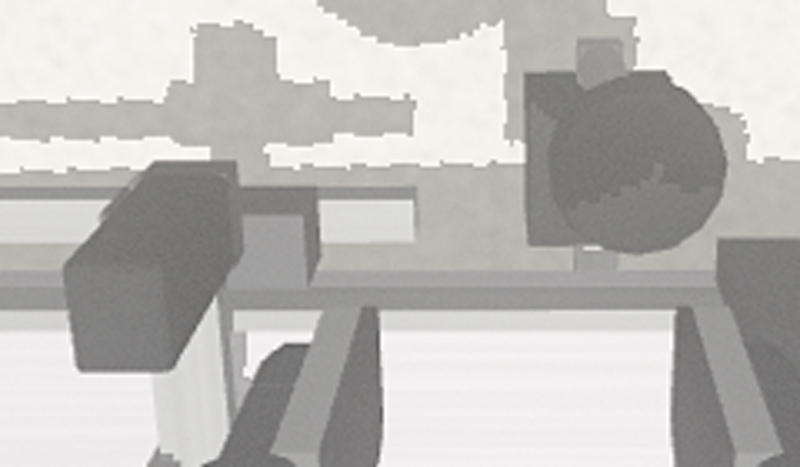

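```bash
sed -i 's/T=np.array(\[.5974,.0461\])/T=np.array([.5962,.0421])/' h.py; python3 -m jog '[[[0,0,0,-0.3,3.5,0.2,4],[0,0,0,-0.4,6.5,0.2,4],[0,0,0,-0.4,7.5,0.2,4],[0,0,0,-0.4,8.2,0.2,4],[0,0,0,-0.4,8.7,0.2,4]]]'
python3 - <<'E'
from h import *
s=sense();print(s["t"],s["eef_pos"],s["contact_force"],row([*rw(-.11,-.055),.24]))
E
```

```text
t: 2.82
eef_pos: [0.4583, 0.0491, 0.1529]
orientation: [[-0.12, -0.003, -0.993], [0.992, 0.033, -0.12], [0.033, -0.999, -0.001]]
contact_force: [-2.3, 0.7, 2.9]
finger_gap: 0.0398
2.825 [0.458 0.049 0.153] [-2.325  0.688  2.882] [ 0.049  0.007  0.005 -7.558 -8.967 -2.613]
```

```bash
python3 -m jog '[[[0,0,0,0,0.4,0,4],[0,0,0,0,0.8,0,4]]]'
python3 - <<'E'
from h import *
im=camera("scene");save("scene","s1",im)
print([(round(d["score"],2),world("scene",d["xyz"])) for d in tip_of("scene","knob_top")[:2]],sense()["contact_force"])
cv2.imwrite("pics/s1c.png",cv2.resize(im[200:330,240:420,::-1],(720,520)))
E
```

```text
t: 3.08
eef_pos: [0.4586, 0.0489, 0.1447]
orientation: [[-0.119, -0.003, -0.993], [0.992, 0.033, -0.119], [0.033, -0.999, -0.001]]
contact_force: [-1.6, 1.1, 3.2]
finger_gap: 0.0402
[(0.61, array([0.452, 0.079, 0.121]))] [ 0.543 -0.623 -0.13 ]
```

View pics/s1c.png

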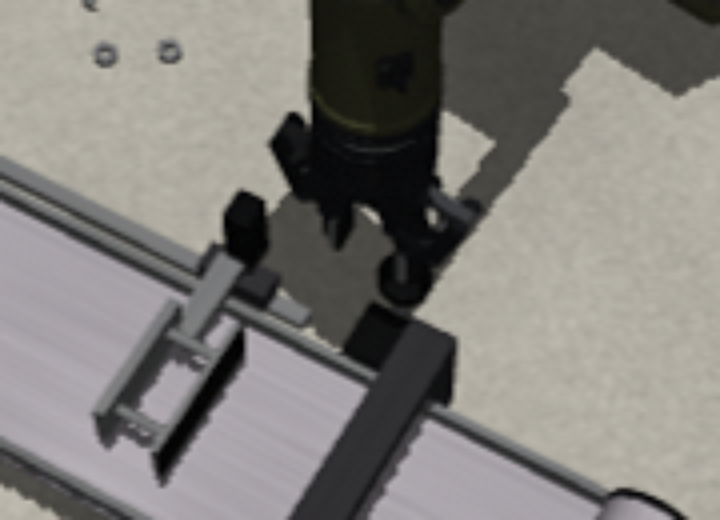

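```bash
python3 -m jog '[[[0,0,0,0,0.5,0,4],[0,0,0,0,1.0,0,4],[0,0,0,0,1.4,0,4]]]'
python3 - <<'E'
from h import *
print(row([*rw(-.11,-.055),.135]))
E
```

```text
t: 3.55
eef_pos: [0.459, 0.0488, 0.1303]
orientation: [[-0.119, -0.002, -0.993], [0.992, 0.032, -0.119], [0.032, -0.999, -0.002]]
contact_force: [0.0, -1.5, 3.6]
finger_gap: 0.0399
[ 0.088 -0.034 -0.06  -7.79  -0.72  -2.55 ]
```

```bash
python3 -m jog '[[[0,0,0,0,0.3,0,4]]]'
```

```text
t: 3.68
eef_pos: [0.459, 0.049, 0.1283]
orientation: [[-0.12, -0.002, -0.993], [0.992, 0.032, -0.12], [0.032, -0.999, -0.001]]
contact_force: [-5.5, -4.3, 34.2]
finger_gap: 0.04
```

```bash
python3 -m jog '[[[0,0,0,-1.5,-5.8,-0.8,4],[0,0,0,-6.9,-6.5,-2.5,4],[0,0,0,-7.8,-3.0,-2.55,4],[0,0,0,-7.8,-1.5,-2.55,4]]]'
python3 - <<'E'
from h import *
im=camera("top");save("top","t1",im)
r=[(round(d["score"],2),world("top",d["xyz"])) for d in tip_of("top","cell")[:3]]
s=sense();print(s["t"],s["contact_force"]);cv2.imwrite("pics/t1c.png",cv2.resize(im[120:290,150:450,::-1],(750,425)))
for sc,w in r:
    d=w[:2]-T;print(sc,w,"ramp y",-np.sin(TH)*d[0]+np.cos(TH)*d[1], "x",np.cos(TH)*d[0]+np.sin(TH)*d[1])
E
```

```text
t: 4.18
eef_pos: [0.492, -0.0264, 0.1381]
orientation: [[-0.117, -0.006, -0.993], [0.993, 0.033, -0.117], [0.034, -0.999, 0.002]]
contact_force: [-0.7, 0.5, -0.3]
finger_gap: 0.0398
4.275 [-0.074  0.299 -0.902]
0.98 [0.569 0.236 0.108] ramp y 0.19582265490737982 x -0.0033046666149630297
0.68 [0.25  0.479 0.03 ] ramp y 0.4748885621940864 x -0.29115042806915925
```

View pics/t1c.png

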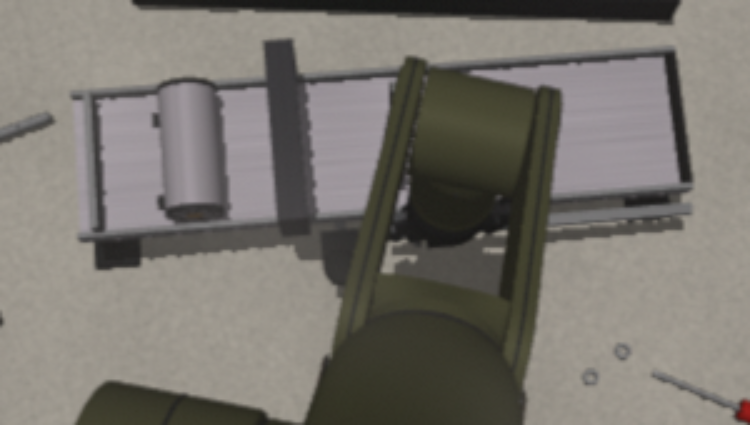

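```bash
cat > m.py <<'E'
from h import *
import sys
for c in sys.argv[1:]:
    t=sense()["t"];im=camera(c);save(c,f"{c}_{t:.2f}",im)
    for d in tip_of(c,"cell")[:2]:
        w=world(c,d["xyz"]);e=w[:2]-T
        print(c,"t",t,round(d["score"],2),w,"ry",round(-np.sin(TH)*e[0]+np.cos(TH)*e[1],4))
s=sense();print(s["t"],s["contact_force"],s["finger_gap"],s["eef_pos"])
E
python3 -m jog '[[[0,0,0,0,0,0,1.5]]]' 30; python3 m.py top
```

```text
t: 4.4
eef_pos: [0.4928, -0.0254, 0.1397]
orientation: [[-0.119, -0.004, -0.993], [0.992, 0.033, -0.12], [0.033, -0.999, 0.0]]
contact_force: [0.4, -0.2, -0.3]
finger_gap: 0.0229
top t 4.4 0.94 [0.25  0.478 0.03 ] ry 0.4746
4.5 [ 0.583 -0.291 -4.597] 0.019660455587172176 [ 0.493 -0.025  0.14 ]
```

```bash
cat > tr.py <<'E'
from h import *
import sys
def rect(f,h=.115):
    im=cv2.imread(f"pics/{f}.png"); ys=np.arange(.32,-.12,-.001); xs=np.arange(-.06,.06,.002)
    c=get_calibration("top");fo=240/np.tan(np.radians(c["vertical_fov"]/2))
    Y,X=np.meshgrid(ys,xs);W=np.stack([T[0]+np.cos(TH)*X-np.sin(TH)*Y,T[1]+np.sin(TH)*X+np.cos(TH)*Y,h-.033*(.26-Y)+.015],-1)
    p=W@np.array(c["R"]).T+np.array(c["t"])
    return cv2.remap(im,(c["cx"]+fo*p[...,0]/p[...,2]).astype(np.float32),(c["cy"]+fo*p[...,1]/p[...,2]).astype(np.float32),cv2.INTER_CUBIC)
fs=sys.argv[1:]; R=[rect(f) for f in fs]
for f,r in zip(fs[1:],R[1:]):
    # template: cell around ry .265 in top0 -> columns 20..90 
    tm=R[0][:,22:88];q=cv2.matchTemplate(r,tm,cv2.TM_CCOEFF_NORMED)[0];o=np.argsort(-q)[:3];print(f,"moved mm",o-22,q[o])
big=np.vstack([cv2.resize(r,(800,110)) for r in R]);cv2.imwrite("pics/rect.png",big)
E
python3 tr.py top0 t1 top_4.40
```

```text
t1 moved mm [71 72 70] [0.829 0.826 0.823]
top_4.40 moved mm [102 101 103] [0.912 0.906 0.906]
```

View pics/rect.png

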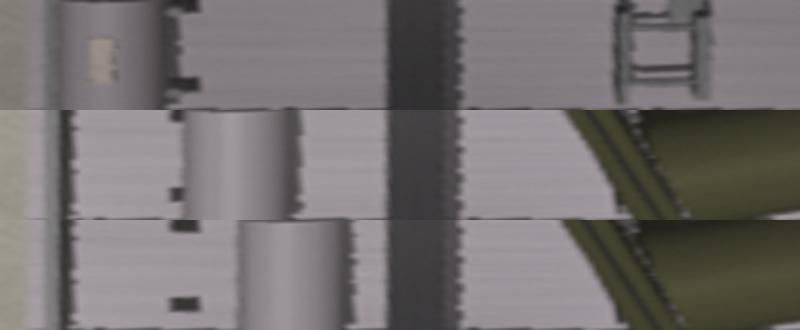

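```bash
python3 -c "
from h import *
save('top','a1',camera('top'));print(sense()['t'])"; python3 -m jog '[[[0,0,0,0,0,0,1.5]]]'
python3 - <<'E'
from h import *
s=sense();print(s["t"],s["finger_gap"]);save('top','a2',camera('top'));print(sense()['t'],s["contact_force"])
E
cat > ed.py <<'E'
import runpy,sys
sys.argv=["tr.py","top0","t1","top_4.40","a1","a2"]+sys.argv[1:]
g=runpy.run_path("tr.py")
import numpy as np
b=None
for f,r in zip(g["fs"],g["R"]):
    p=r[15:45].mean((0,2)); gr=np.diff(p); 
    print(f,[ (i,round(gr[i],0)) for i in range(15,300) if abs(gr[i])>4 and abs(gr[i])==max(abs(gr[max(0,i-3):i+4]))])
E
python3 ed.py
```

```text
4.55
t: 4.68
eef_pos: [0.4929, -0.0254, 0.14]
orientation: [[-0.12, -0.003, -0.993], [0.992, 0.033, -0.12], [0.033, -0.999, -0.0]]
contact_force: [0.5, 0.8, -4.2]
finger_gap: 0.0199
4.675 0.01993730283652348
4.725 [ 0.493  0.781 -4.206]
t1 moved mm [71 72 70] [0.829 0.826 0.823]
top_4.40 moved mm [102 101 103] [0.912 0.906 0.906]
a1 moved mm [117 118 116] [0.913 0.91  0.903]
a2 moved mm [144 143 145] [0.694 0.693 0.688]
top0 [(24, np.float64(-6.0)), (60, np.float64(-5.0)), (86, np.float64(-4.0)), (98, np.float64(12.0)), (212, np.float64(-17.0)), (253, np.float64(13.0))]
t1 [(24, np.float64(-7.0)), (32, np.float64(-16.0)), (39, np.float64(19.0)), (99, np.float64(-8.0)), (104, np.float64(4.0)), (155, np.float64(-5.0)), (164, np.float64(16.0)), (212, np.float64(-21.0)), (253, np.float64(15.0))]
top_4.40 [(24, np.float64(-7.0)), (32, np.float64(-16.0)), (39, np.float64(19.0)), (129, np.float64(-10.0)), (185, np.float64(-5.0)), (193, np.float64(15.0)), (212, np.float64(-20.0)), (253, np.float64(15.0))]
a1 [(24, np.float64(-7.0)), (32, np.float64(-16.0)), (39, np.float64(19.0)), (145, np.float64(-10.0)), (200, np.float64(-6.0)), (207, np.float64(14.0)), (213, np.float64(-18.0)), (253, np.float64(15.0))]
a2 [(24, np.float64(-7.0)), (32, np.float64(-16.0)), (39, np.float64(19.0)), (174, np.float64(-10.0)), (179, np.float64(5.0)), (212, np.float64(-17.0)), (253, np.float64(15.0))]
```

```bash
python3 -m jog '[[[0,0,0,0,0,0,1.5]]]'; python3 -c "
from h import *
print(sense()['t']);save('top','a3',camera('top'));save('scene','a3s',camera('scene')) if 0 else None;print(sense()['t'],sense()['eef_pos'])"; python3 ed.py a3 | tail -2
python3 - <<'E'
import cv2,numpy as np
a=cv2.imread("pics/rect.png");print(a.shape);cv2.imwrite("pics/r3.png",a[-110:])
E
```

```text
t: 4.85
eef_pos: [0.4929, -0.0254, 0.14]
orientation: [[-0.12, -0.004, -0.993], [0.992, 0.033, -0.12], [0.033, -0.999, -0.0]]
contact_force: [0.1, 1.1, -3.3]
finger_gap: 0.02
4.85
4.9 [ 0.493 -0.025  0.14 ]
a2 [(24, np.float64(-7.0)), (32, np.float64(-16.0)), (39, np.float64(19.0)), (174, np.float64(-10.0)), (179, np.float64(5.0)), (212, np.float64(-17.0)), (253, np.float64(15.0))]
a3 [(24, np.float64(-7.0)), (32, np.float64(-16.0)), (39, np.float64(19.0)), (206, np.float64(-11.0)), (212, np.float64(-9.0)), (245, np.float64(14.0)), (262, np.float64(-7.0)), (268, np.float64(16.0))]
(660, 800, 3)
```

View pics/r3.png

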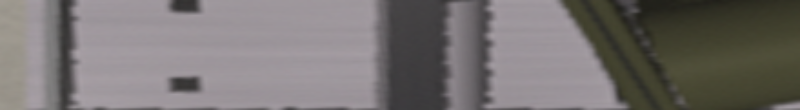

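```bash
cat > opt.py <<'E'
import numpy as np,itertools
from scipy.optimize import minimize
S=np.array(list(itertools.product([.057,.063,.069],[.19,.197,.204],[.09,.105,.12],[.42,.6]))).T
def sim(v,dt=.005,S=S,lag=0.):
    g,u,a,m=[x.copy() for x in S];c=np.zeros_like(g);vs=np.repeat(v,25);vs=np.r_[np.zeros(int(lag/dt)),vs,np.zeros(100)];mx=c*0;x=-g # x: cell front rel. to pad free position at slide 0
    vs=np.convolve(vs,np.ones(8)/8)
    s=0;mxs=[]
    for w in vs:
        comp=np.maximum(x-s,0);f=np.where(comp>0,np.maximum(35*comp+.6*(u-w),0),0)
        u=u+dt*(a-f/(1.5*m));x=x+dt*u;s+=dt*w;mxs.append(comp)
    return np.array(mxs)
if __name__=="__main__":
    n=19;v0=np.interp(np.arange(n),[0,2,6,18],[.05,.18,.18,.01]);v0*=.246/.125/v0.sum()
    def J(v):
        c=np.r_[sim(v).max(0),sim(v,lag=.03).max(0)]*1e3
        return np.log(np.exp(c*1.5).mean())/1.5+300*np.sum(np.diff(v,2)**2)
    r=minimize(J,v0,method="SLSQP",bounds=[(0,.25)]*n,constraints=[{"type":"eq","fun":lambda v:v.sum()*.125-.246}],options={"maxiter":60})
    v=r.x;print(r.fun,v.round(3));print("cum cm",(100*np.cumsum(v)*.125).round(2))
    for l in(0,.03,.06):
        c=sim(v,lag=l)*1e3;print(l,"max",c.max(),"mean max",c.max(0).mean(),"end",c[-1].max(), "contact rows",(np.argmax(c>0,0)*.005/.125).min(),(np.argmax(c>0,0)*.005/.125).max())
E
time python3 opt.py
```

```text
12.525815229374277 [0.01  0.075 0.134 0.176 0.193 0.196 0.189 0.169 0.142 0.125 0.12  0.114
 0.097 0.074 0.057 0.044 0.031 0.017 0.006]
cum cm [ 0.12  1.06  2.74  4.94  7.35  9.8  12.16 14.27 16.05 17.61 19.11 20.53
 21.74 22.67 23.38 23.93 24.31 24.53 24.6 ]
0 max 13.684383186433003 mean max 10.006504876366964 end 5.319234194372746 contact rows 2.8000000000000003 5.4
0.03 max 14.068304058065696 mean max 10.388314827813108 end 3.701683262294586 contact rows 2.52 4.5200000000000005
0.06 max 18.86256238713213 mean max 12.480429138559078 end 8.448754952146531 contact rows 2.36 3.8000000000000003
real	0m45.781s
user	0m46.947s
sys	0m0.246s
```

```bash
cat > opt2.py <<'E'
import numpy as np
from scipy.optimize import minimize
import opt
t=np.array([4.175,4.40,4.50,4.675,4.85])-4.9;e=np.array([99,129,145,174,206])*1e-3
A=np.c_[np.ones(5),t,t*t/2];s=7e-4
W=np.vstack([A/s,[0,0,1/.012]]);y=np.r_[e/s,.105/.012]
p=np.linalg.lstsq(W,y,rcond=None)[0];C=np.linalg.inv(W.T@W);print(p,np.sqrt(np.diag(C)),(e-A@p)*1e3)
rng=np.random.default_rng(0);q=rng.multivariate_normal(p,C,80)
gap=.249-(q[:,0]+.056-.086)+rng.normal(0,.0025,80);print(gap.mean(),gap.std())
S=np.c_[gap,q[:,1],q[:,2],rng.uniform(.45,.57,80)].T
n=19;v0=np.array([0.01,.075,.134,.176,.193,.196,.189,.169,.142,.125,.12,.114,.097,.074,.057,.044,.031,.017,.006])
def J(v):
    c=np.r_[opt.sim(v,S=S).max(0),opt.sim(v,S=S,lag=.02).max(0)]*1e3
    return np.log(np.exp(c).mean())+150*np.sum(np.diff(v,2)**2)
r=minimize(J,v0,method="SLSQP",bounds=[(0,.25)]*n,constraints=[{"type":"eq","fun":lambda v:v.sum()*.125-.246}],options={"maxiter":50})
v=r.x;print(r.fun,v.round(3));print("cum cm",(100*np.cumsum(v)*.125).round(2))
for l in(0,.02,.04):
    c=opt.sim(v,S=S,lag=l)*1e3;k=np.argmax(c>0,0)*.005/.125;print(l,"mean",c.max(0).mean(),"p90,max",np.percentile(c.max(0),90),c.max(),"end",c[-1].max(),"contact rows",k.min(),k.mean(),k.max())
E
python3 opt2.py
```

```text
[0.21596745 0.19895945 0.1035362 ] [0.00073089 0.00360501 0.00865684] [ 0.0675454  -0.42974887  0.33343486  0.17766654 -0.14889793]
0.06275175538160221 0.0027901268587936096
10.205999967579581 [0.    0.074 0.142 0.19  0.204 0.2   0.191 0.169 0.144 0.133 0.128 0.113
 0.088 0.071 0.057 0.039 0.019 0.006 0.   ]
cum cm [ 0.    0.92  2.7   5.08  7.62 10.13 12.52 14.63 16.43 18.1  19.7  21.11
 22.2  23.09 23.8  24.29 24.53 24.6  24.6 ]
0 mean 9.030418209874313 p90,max 10.304772461494794 12.8314855396654 end 4.197835604510924 contact rows 2.44 3.7340000000000004 5.4
0.02 mean 8.635460725187878 p90,max 10.344442835781583 13.208112954326834 end 4.421023763021337 contact rows 2.24 3.2965000000000004 4.76
0.04 mean 9.802174948622604 p90,max 12.03142966260186 17.548838004566637 end 7.723028212699767 contact rows 2.16 2.9895 4.08
```

```bash
python3 -c "
from h import *
for k in 'bc':
    print(sense()['t']);save('top','e'+k,camera('top'))
print(sense()['t'],sense()['eef_pos'])"; sed -i 's/range(15,300)/range(190,310)/' ed.py; python3 ed.py a3 eb ec | tail -4
python3 - <<'E'
import cv2
a=cv2.imread("pics/rect.png");cv2.imwrite("pics/r4.png",a[-330:])
E
```

```text
4.9
4.95
5.0 [ 0.493 -0.025  0.14 ]
a2 [(212, np.float64(-17.0)), (253, np.float64(15.0))]
a3 [(206, np.float64(-11.0)), (212, np.float64(-9.0)), (245, np.float64(14.0)), (262, np.float64(-7.0)), (268, np.float64(16.0))]
eb [(212, np.float64(-20.0)), (244, np.float64(20.0)), (272, np.float64(-7.0)), (278, np.float64(18.0))]
ec [(212, np.float64(-20.0)), (245, np.float64(17.0)), (270, np.float64(-7.0)), (282, np.float64(-7.0)), (288, np.float64(17.0))]
```

View pics/r4.png

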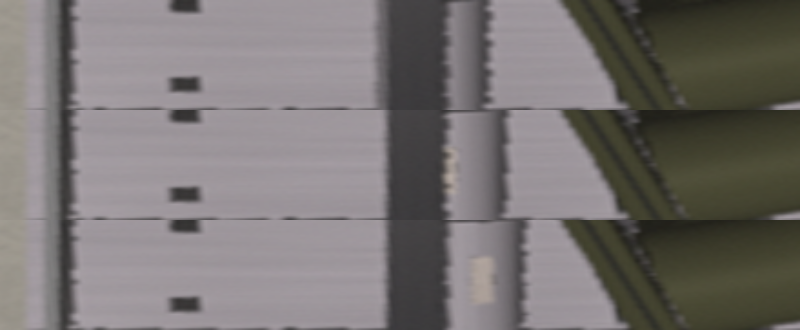

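```bash
sed -e 's/\[4.175,4.40,4.50,4.675,4.85\])-4.9/[4.175,4.40,4.50,4.675,4.85,4.9,4.95])-5.0/; s/\[99,129,145,174,206\]/[99,129,145,174,206,216,226]/; s/np.ones(5)/np.ones(7)/; s/normal(0,.0025/normal(0,.002/; s/s=7e-4/s=6e-4/; s/n=19;v0=np.array(\[0.01,/n=20;v0=np.array([/; s/.017,.006\])/.017,.006,.005,.003])/; s/.246/.248/' opt2.py > opt3.py; python3 opt3.py
```

```text
[0.23636182 0.20918926 0.10326615] [0.00050457 0.00287322 0.00656831] [ 0.07655068 -0.43617702  0.32453571  0.17094125 -0.14517908  0.04077159
 -0.03144313]
0.042415440799699264 0.002206261208495951
9.226394586224831 [0.063 0.126 0.18  0.208 0.209 0.2   0.177 0.151 0.141 0.134 0.113 0.089
 0.075 0.06  0.038 0.017 0.004 0.    0.    0.   ]
cum cm [ 0.79  2.36  4.61  7.21  9.83 12.32 14.53 16.42 18.18 19.86 21.26 22.38
 23.32 24.07 24.54 24.75 24.8  24.8  24.8  24.8 ]
0 mean 8.203345172528085 p90,max 9.28452386113166 11.952230291914335 end 5.574541726136722 contact rows 1.96 3.005 4.32
0.02 mean 7.881526639370702 p90,max 9.265609888684969 12.235656486435653 end 5.260055883508446 contact rows 1.76 2.5480000000000005 3.56
0.04 mean 9.711560696127744 p90,max 11.599355370325252 16.433730188983255 end 4.509515069303332 contact rows 1.6 2.2565 3.0
```

```bash
python3 -m jog '[[[0,0,0,-0.8,0,0,1.5],[0,0,0,-2.4,0,0,1.5]]]'; python3 -c "
from h import *
s=sense();R=np.array(s['orientation']);print(R.T@(np.array(s['eef_pos'])-[.4929,-.0254,.14])*100,R.T@np.array(s['contact_force']),s['joint_vel'],s['finger_gap'])"
```

```text
t: 5.25
eef_pos: [0.4958, -0.0496, 0.1391]
orientation: [[-0.12, -0.004, -0.993], [0.992, 0.033, -0.12], [0.033, -0.999, -0.0]]
contact_force: [0.8, 2.3, -2.4]
finger_gap: 0.0197
[-2.436  0.005 -0.   ] [ 2.139  2.449 -1.1  ] [-14.987   2.622  -3.511  -0.652   1.048 -14.155] 0.019722227201820187
```

```bash
python3 -m jog '[[[0,0,0,-2.2,0,0,1.5],[0,0,0,-4.8,0,0,1.5],[0,0,0,-7.4,0,0,1.5],[0,0,0,-9.9,0,0,1.5]]]'; python3 -c "
from h import *
s=sense();R=np.array(s['orientation']);print(R.T@(np.array(s['eef_pos'])-[.4929,-.0254,.14])*100,R.T@np.array(s['contact_force']),s['finger_gap'])"
```

```text
t: 5.75
eef_pos: [0.5079, -0.1494, 0.1357]
orientation: [[-0.119, -0.003, -0.993], [0.992, 0.033, -0.119], [0.033, -0.999, -0.001]]
contact_force: [2.7, 2.5, -4.2]
finger_gap: 0.0196
[-12.501   0.019  -0.02 ] [ 2.01   4.303 -2.945] 0.019610976170738495
```

```bash
python3 -m jog '[[[0,0,0,-2.2,0,0,1.5],[0,0,0,-4.1,0,0,1.5],[0,0,0,-5.9,0,0,1.5],[0,0,0,-7.55,0,0,1.5],[0,0,0,-8.95,0,0,1.5]]]'; python3 -c "
from h import *
s=sense();R=np.array(s['orientation']);print(R.T@(np.array(s['eef_pos'])-[.4929,-.0254,.14])*100,R.T@np.array(s['contact_force']),s['finger_gap'])"
```

```text
t: 6.38
eef_pos: [0.5186, -0.2372, 0.1326]
orientation: [[-0.119, -0.003, -0.993], [0.992, 0.033, -0.119], [0.033, -0.999, -0.001]]
contact_force: [5.6, 3.3, -5.6]
finger_gap: 0.0198
[-21.353   0.03   -0.025] [ 2.444  5.697 -5.927] 0.01983154132694063
```

Cumulative is 21.25 cm. The next targets are 22.38, 23.32, 24.07, 24.54 and 24.75.

```bash
python3 -m jog '[[[0,0,0,-1.1,0,0,1.5],[0,0,0,-2.05,0,0,1.5],[0,0,0,-2.8,0,0,1.5],[0,0,0,-3.3,0,0,1.5],[0,0,0,-3.5,0,0,1.5]]]'; python3 -m jog '[[[0,0,0,-0.05,0,0,1.5],[0,0,0,-0.1,0,0,1.5]]]'; python3 -c "
from h import *
s=sense();R=np.array(s['orientation']);print(R.T@(np.array(s['eef_pos'])-[.4929,-.0254,.14])*100,R.T@np.array(s['contact_force']),s['finger_gap'])
im=camera('scene');save('scene','f1',im)
cv2.imwrite('pics/f1c.png',cv2.resize(im[200:360,150:390,::-1],(780,520)))"
```

```text
t: 7.0
eef_pos: [0.5228, -0.2715, 0.1315]
orientation: [[-0.119, -0.003, -0.993], [0.992, 0.033, -0.119], [0.033, -0.999, -0.001]]
contact_force: [4.6, 2.6, -4.8]
finger_gap: 0.0194
t: 7.25
eef_pos: [0.5229, -0.2722, 0.1315]
orientation: [[-0.12, -0.003, -0.993], [0.992, 0.033, -0.12], [0.033, -0.999, -0.001]]
contact_force: [5.0, 3.7, -5.2]
finger_gap: 0.0198
[-24.878   0.03   -0.023] [ 2.933  5.279 -5.406] 0.01977417798173648
```

View pics/f1c.png

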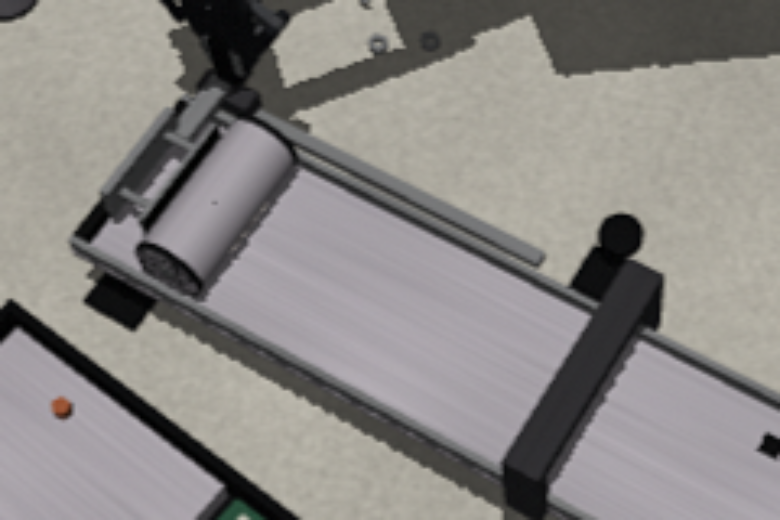

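The cell lies against the pad (crop px 215,205) and the slide is nearly at the end. I'll creep on to the stop.

```bash
python3 -m jog '[[[0,0,0,-0.1,0,0,1.5],[0,0,0,-0.2,0,0,1.5],[0,0,0,-0.3,0,0,1.5],[0,0,0,-0.3,0,0,1.5],[0,0,0,-0.3,0,0,1.5]]]'; python3 -m jog '[[[0,0,0,0,0,0,1.5],[0,0,0,0,0,0,1.5],[0,0,0,0,0,0,1.5],[0,0,0,0,0,0,1.5]]]'
```

```text
t: 7.92
eef_pos: [0.523, -0.2734, 0.1314]
orientation: [[-0.12, -0.004, -0.993], [0.992, 0.036, -0.12], [0.036, -0.999, -0.0]]
contact_force: [5.2, 7.2, -3.5]
finger_gap: 0.0195
t: 8.43
eef_pos: [0.523, -0.2734, 0.1314]
orientation: [[-0.12, -0.004, -0.993], [0.992, 0.036, -0.12], [0.036, -0.999, -0.0]]
contact_force: [5.3, 8.0, -3.5]
finger_gap: 0.0193
```

```bash
python3 -m jog '[[[0,0,0,0.15,0,0,4],[0,0,0,0.15,0,0,4],[0,0,0,0.15,0,0,4],[0,0,0,0.15,0,0,4]]]'; python3 -m jog '[[[0,0,0,0,-2,0,4],[0,0,0,0,-5,0,4],[0,0,0,0,-9,0,4],[0,0,0,0,-12,3,4],[0,0,0,0,-12,9,4]]]'; python3 -m jog '[[[0,0,0,0,0,0,4],[0,0,0,0,0,0,4],[0,0,0,0,0,0,4]]]';  python3 - <<'E'
from h import *
def ry(w): e=np.array(w)[:2]-T; return round(-np.sin(TH)*e[0]+np.cos(TH)*e[1],4)
for c in["scene","top"]:
    im=camera(c);save(c,c+"_f",im)
    for n in["cell","handle","knob_top","spare_cell","fuse_block"]:
        print(c,n,[(round(d["score"],2),world(c,d["xyz"]),ry(world(c,d["xyz"]))) for d in tip_of(c,n)[:2]])
    if c=="scene": cv2.imwrite('pics/f2c.png',cv2.resize(im[180:340,150:390,::-1],(780,520)))
print(sense()["t"],sense()["contact_force"])
E
```

```text
t: 8.93
eef_pos: [0.5225, -0.2741, 0.1318]
orientation: [[-0.119, -0.004, -0.993], [0.992, 0.032, -0.119], [0.032, -0.999, -0.0]]
contact_force: [0.4, 0.3, 0.1]
finger_gap: 0.0399
t: 9.55
eef_pos: [0.4361, -0.2903, 0.2545]
orientation: [[-0.122, 0.002, -0.993], [0.992, 0.027, -0.122], [0.027, -1.0, -0.006]]
contact_force: [-0.7, -0.4, 0.0]
finger_gap: 0.0402
t: 9.93
eef_pos: [0.4348, -0.2886, 0.2515]
orientation: [[-0.12, -0.003, -0.993], [0.992, 0.032, -0.12], [0.032, -0.999, -0.001]]
contact_force: [0.5, -0.1, -0.4]
finger_gap: 0.0399
scene cell [(0.71, array([ 0.626, -0.198,  0.099]), np.float64(-0.2421)), (0.65, array([ 0.408,  0.503, -0.004]), np.float64(0.4804))]
scene handle [(0.55, array([ 0.527, -0.277,  0.143]), np.float64(-0.3084))]
scene knob_top [(0.75, array([0.454, 0.078, 0.104]), np.float64(0.0523))]
scene spare_cell [(0.64, array([ 0.548, -0.533, -0.003]), np.float64(-0.5654))]
scene fuse_block [(0.94, array([ 0.408,  0.503, -0.001]), np.float64(0.4802))]
top cell [(0.66, array([ 0.621, -0.196,  0.094]), np.float64(-0.2388)), (0.59, array([0.248, 0.477, 0.034]), np.float64(0.4738))]
top handle [(0.57, array([ 0.526, -0.273,  0.143]), np.float64(-0.3045))]
top knob_top [(0.56, array([0.46 , 0.072, 0.106]), np.float64(0.0464))]
top spare_cell []
top fuse_block [(0.79, array([ 0.408,  0.5  , -0.   ]), np.float64(0.477)), (0.3, array([0.458, 0.072, 0.112]), np.float64(0.0467))]
10.525 [-0.088 -0.354  0.521]
```

View pics/f2c.png

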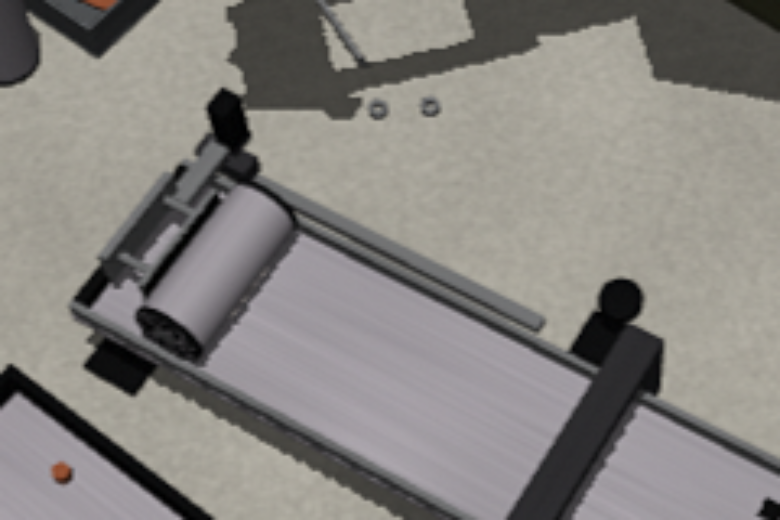

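The cell rests against the pad at ramp y about -0.24. The handle is at about -0.305, so the slide is at its end, the knob is down at 0.105, and the bystanders have not moved.

```bash
python3 -c "
from h import *
print(job_done())"
```

```text
the job is handed in; nothing more can be done
None
```

The roll-check is done and handed in; no verdict is reported. I pressed the knob to its stop and gripped the catch slide's handle. I timed the slide against the cell's measured roll (about 0.20 m/s, 0.10 m/s²) and braked it to the lower stop. Then I let go and moved clear.

**Last checks**
- **Cell:** it lies across the deck against the pad at ramp y about -0.24 m (-0.242 from the scene camera, -0.239 from the top camera). I did not measure its speed, but it held the same place in the two late pictures, about 3 s apart.
- **Slide:** the handle is at ramp y about -0.305 m, which puts the slide at about 0.25 m. I felt the hard stop before letting go.
- **Plunger:** the knob top is at about 0.105 m, so it is fully down.
- **Robot:** the gripper is clear of everything, and the contact force is near zero.
- **Bystanders:** the fuse block and spare cell are where they started. The spare cell was found only in the scene camera; the top camera missed it this time.

**Not confirmed**
- **Pad travel:** it could not be measured during the catch. My simulation expected a peak of about 8 mm, with a few unfavourable cases reaching 12 mm.
- **Ramp position:** the network's first fixes disagreed with the wrist picture by about 4 mm, and I used the wrist picture.

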